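# Tip the gift carton over onto the green sheet for signing

### The arm

A 6-joint arm with a two-finger parallel gripper is mounted at the origin on the work surface. World frame = base frame: x ahead of the robot, y to its left, z up, the work surface at z = 0. Lengths are in m, angles in rad, forces in N, time in s.
With the tool pointing down it reaches from about 0.375 to 0.9 m from the base axis. Payload 3.1 kg.
Tool frame: the origin (TCP) lies between the finger pads; the fingertips stand 17 mm ahead of it and the grasp point (between the pads) lies 2 mm behind it; z points along the fingers, y is the line along which they close (so a half turn about z gives the same grasp; the last joint's range is limited). The gripper opens to 85 mm and grips with 20 to 120 N. Pads are 22 mm wide; open, the fingers measure 114 mm over their backs; the gripper's body (76 mm by 85 mm) begins 54 mm behind the grasp point. The pads swing forward as they close: fully open they stand 13 mm farther back than shut.
Start: joints at [1.077, 0.527, 1.433, -0, 1.181, -0.178], TCP at [0.193, 0.594, 0.223] pointing down, gripper open.
Joint ranges: [-3.08, 3.08], [-0.75, 2.2], [0.22, 2.44], [-1.43, 4.57], [0, 2.65], [-2.85, 2.85]. Speed limits (rad/s): [2.79, 2.79, 3.14, 3.14, 3.14, 3.14].

### API

Orientations are given as a unit quaternion [x, y, z, w].
In Python, from station import sense, vision, order gives the robot as it stands.
- The arm moves only by the shell command python3 -m crank 'ROWS' [OPENING] [FORCE]. ROWS is JSON, a list of rows, each an object with "dp": the shift along the world's x, y, z in units of 30 mm (1.0 is 30 mm), a list of three; "angular": the turn, a rotation vector about the world's x, y, z in degrees, a list of three. In form: [{"dp": [dx, dy, dz], "angular": [ax, ay, az]}, ...]. A call has 1 to 20 rows; each row shifts and turns the commanded pose from where the row before left it; what a row does not reach is not made up. A row lasts 1/10 s, in which the tool goes at most 50 mm and 8.59 degrees, less where a joint would pass 70% of its speed; a pose out of reach is approached as far as the arm can. A call is refused whole if a number of a shift passes 1 or a number of a turn 8.59, either way. A call with a gripper value outside its range is refused whole. OPENING is the closure, from 0 (fully open) to 1 (shut), set as the call begins (- or left out, the last holds). The fingers move at their own pace and stop on an object; FORCE is the grip in N (left out, the last holds). Time passes only in rows, so rows that do not move let the fingers close. It gives the time, the measured TCP pose, the force, the opening and the grip force at its end, in the units of the state.
- sense(): the state, without advancing time (a new reading comes with each control period).
- vision.snapshot(name): name is "side" or "top" or "wrist"; returns a dict with "image" (400x640x3 uint8, blue, green, red), "range_z" (400x640 float32, m along the optical axis (not along the pixel's ray), 0 where there is no reading), "mtx" (3x3 intrinsics, pixels), "pose" (4x4, takes a point from camera to world coordinates); the wrist camera has in their place "mount" (4x4, takes a point from camera to tool coordinates, whose origin is the TCP and whose axes are the flange's). Camera axes: x right, y down, z forward; pixel columns grow to the right and rows downward; lengths in m; the calibration is good to about 2 mm. A picture is of the moment at which its call begins: read the wrist's pose just before it.
- order.sign_off(): hands the job in; it is judged then, once.
The state is a dict: "t": time; "q": joint angles; "qd": joint speeds; "tau": joint torques, N m; "tcp_pos": TCP position; "tool_rot": TCP orientation; "force": force on the tool from outside, world axes, zero at the start; "ft_torque": the same for the moment, N m; "finger_gap": opening from 0.0 (shut) to 1.0 (fully open); "gripper_force": force on a finger pad.
Only numpy, scipy, OpenCV 4.12 (cv2) and the standard library are available. Lean on these libraries where they do the work, as an engineer would, in place of code of your own. Each camera call takes 0.05 s, during which the arm holds its last target. There are 200 camera calls.

### The job

The red gift carton stands on the desk mat astride the line between the green and the orange paper sheet. With the fingertips, push it near its top so that it tips over where it stands and comes to rest flat on a broad side, entirely on the green sheet, ready to be signed. Do not slide it along standing up, do not lift it, and leave the tumbler, cup and tape roll where they are.

Things in the scene. Friction and masses are not known exactly. Their poses are not given: they have to be found in the camera images.
- carton: loose closed red gift carton, 70 mm wide (own x) x 50 mm thick (own y) x 150 mm tall (own z, up at the start), 0.18 to 0.35 kg, a white signing panel on both broad faces (+y and -y). Origin: centre of its underside. Stands upright on the mat over the line between the sheets, broad faces towards them (within 0.12 rad). Pushed high, it tips about a bottom edge and past about 0.32 rad falls by itself
- carton_bottom (a point): centre of the carton's underside (same as its origin)
- carton_center (a point): centre of the carton, 75 mm above its underside
- carton_corner0 (a point): mid-thickness corner of the carton: -x end of its 70 mm width (own x = -35 mm), at the underside
- carton_corner1 (a point): mid-thickness corner of the carton: +x end of its 70 mm width (own x = +35 mm), at the underside
- carton_corner2 (a point): mid-thickness corner of the carton: +x end of its 70 mm width (own x = +35 mm), at the top (150 mm up)
- carton_corner3 (a point): mid-thickness corner of the carton: -x end of its 70 mm width (own x = -35 mm), at the top (150 mm up)
- mat: grey desk mat fixed to the table, 200 mm (its own x) x 460 mm (its own y) x 3 mm thick; origin: centre of its underside, on the table. Its top, on which the carton stands, is 3 mm above the table
- green_sheet: green A5 paper sheet stuck flat to the mat, 148 mm (own x) x 210 mm (own y); origin: its centre, on the mat's top. Axes parallel to the mat's; it lies on the +y or the -y half of the mat, its centre 107 mm from the mat's centre. The short edges of the two sheets face each other across a 4 mm gap, over which the carton stands
- orange_sheet: orange A5 paper sheet, the same, on the other half of the mat
- tumbler: bystander: loose steel tumbler with black lid, standing, 80 mm across at the lid, 160 mm tall, origin centre of its underside; leave it alone
- cup: bystander: loose clear plastic cup, standing, 84 mm across at the rim, 100 mm tall, origin centre of its underside; leave it alone
- tape_roll: bystander: loose roll of green tape lying flat, 100 mm across, 24 mm high, origin centre of its underside; leave it alone

How it is judged:
By the outcome, as a careful person would: the job done as asked, in the order asked, and still so for the second after the job is handed in, with the robot touching nothing.
It also fails if it takes over 38 s, if anything falls off the work surface, if the arm or the gripper's body presses on something with over 40 N, if the wrist force passes 120 N, or if a joint passes its speed limit or range.

## Working session

There is one attempt and no reset: what is moved stays moved. The work goes in short steps, Python scripts to look and compute and a shell command to move; the robot and the scene stay as the last step left them, time stands still between calls to the robot, and variables do not carry over. Pictures are saved under pics/ and viewed, at most 10 in all, crops included, and the job is handed in when it is done.

```bash
mkdir -p pics; python3 - <<'E'
from station import sense, vision
import cv2,numpy as np,pickle
s=sense();print(s['t'],s['tcp_pos'],s['tool_rot'],s['finger_gap'])
d={}
for n in("side","top"):
    d[n]=vision.snapshot(n);cv2.imwrite(f'pics/{n}0.png',d[n]['image']);print(n,d[n]['mtx'],d[n]['pose'].round(3))
pickle.dump(d,open('d0.pkl','wb'))
E
```

```text
0.0 [0.19310194 0.59364331 0.22181907] [ 1.56732437e-01  9.87640491e-01 -1.03580312e-03 -3.62149955e-04] 0.9982597003668999
side [[480.62055466   0.         308.4843486 ]
 [  0.         480.62055466 202.87232795]
 [  0.           0.           1.        ]] [[ 0.89  -0.357  0.282  0.296]
 [-0.455 -0.713  0.534 -0.525]
 [ 0.011 -0.604 -0.797  0.994]
 [ 0.     0.     0.     1.   ]]
top [[519.07260733   0.         320.5685784 ]
 [  0.         519.07260733 203.99081928]
 [  0.           0.           1.        ]] [[-0.012 -0.988  0.151  0.482]
 [-1.     0.015  0.022  0.045]
 [-0.024 -0.151 -0.988  1.158]
 [ 0.     0.     0.     1.   ]]
```

View pics/top0.png

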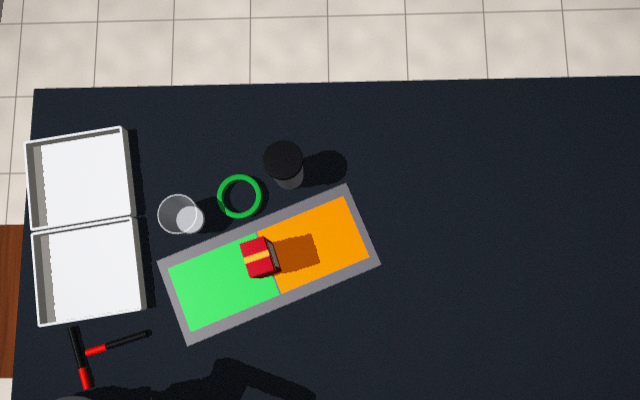

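View pics/side0.png

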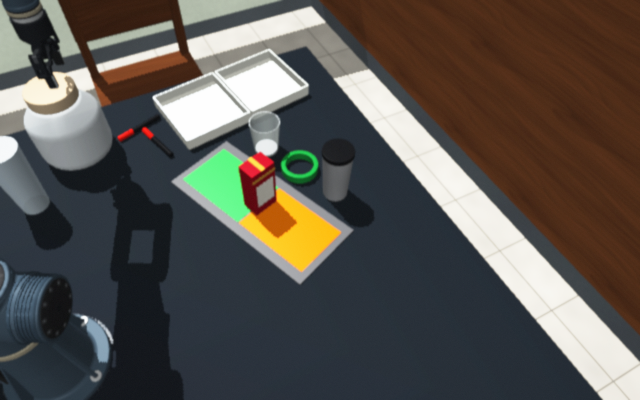

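Top view: green half is on the left (+y) at about (222,282), orange on the right at (315,243). The carton top is at (258,257), the tumbler at (284,160), the tape at (239,196) and the cup at (180,214). The side view agrees, with the signing panel facing orange. Now I'll measure.

```bash
python3 - <<'E'
import cv2,numpy as np,pickle
d=pickle.load(open('d0.pkl','rb'))
def ray(v,uv,z):
    uv=np.atleast_2d(uv).astype(float);r=np.c_[uv,np.ones(len(uv))]@np.linalg.inv(v['mtx']).T@v['pose'][:3,:3].T
    o=v['pose'][:3,3];return o+r*((z-o[2])/r[:,2])[:,None]
def pts(v):
    z=v['range_z'];vv,uu=np.indices(z.shape);p=np.stack([uu,vv,np.ones_like(uu)],-1)@np.linalg.inv(v['mtx']).T*z[...,None]
    return p@v['pose'][:3,:3].T+v['pose'][:3,3]
def rect(xy):
    b=cv2.minAreaRect(xy.astype(np.float32)); return np.round(b[0],4),np.round(b[1],4),round(b[2],1)
for n,v in d.items():
    hsv=cv2.cvtColor(v['image'],cv2.COLOR_BGR2HSV);P=pts(v);H,S,V=cv2.split(hsv)
    near=(P[...,0]>.3)&(P[...,0]<.8)&(abs(P[...,1])<.45)
    for c,m in dict(green=(H>50)&(H<72)&(S>120)&(V>120)&(P[...,2]<.012),orange=(H>12)&(H<24)&(S>150)&(V>60)&(P[...,2]<.012)).items():
        m=(m&near).astype(np.uint8);k,l,st,_=cv2.connectedComponentsWithStats(m);i=1+st[1:,4].argmax()
        uv=np.argwhere(l==i)[:,::-1];print(n,c,st[i,4],rect(ray(v,uv,.003)[:,:2]))
    m=(P[...,2]>.14)&(P[...,2]<.165)&(S>120)&near&((H<35)|(H>165))
    uv=np.argwhere(m)[:,::-1];print(n,'carton top',len(uv),np.median(P[m][:,2]),rect(ray(v,uv,.153)[:,:2]))
    print(n,'tall tumbler?', [(P[m2].mean(0).round(3),m2.sum()) for m2 in [(P[...,2]>.15)&(P[...,2]<.17)&(V<60)&near]])
E
```

```text
side green 2361 (array([0.4903, 0.2922]), array([0.1465, 0.2087]), 21.7)
side orange 3551 (array([0.5694, 0.0938]), array([0.1476, 0.2103]), 21.8)
side carton top 588 0.15427197005710136 (array([0.5342, 0.1902]), array([0.0758, 0.0606]), 17.5)
side tall tumbler? [(array([0.723, 0.138, 0.161]), np.int64(733))]
top green 5535 (array([0.4891, 0.2891]), array([0.1473, 0.2097]), 21.9)
top orange 5850 (array([0.569 , 0.0904]), array([0.1487, 0.2098]), 21.9)
top carton top 942 0.15299578351441712 (array([0.5355, 0.1928]), array([0.07  , 0.0512]), 17.6)
top tall tumbler? [(array([0.725, 0.142, 0.16 ]), np.int64(1253))]
```

```bash
python3 -m crank '[{"dp":[0.6,-0.79,0.1],"angular":[0,0,-2.7]},{"dp":[0.6,-0.79,0.1],"angular":[0,0,-2.7]},{"dp":[0.6,-0.79,0.1],"angular":[0,0,-2.7]},{"dp":[0.6,-0.79,0.1],"angular":[0,0,-2.7]},{"dp":[0.6,-0.79,0.1],"angular":[0,0,-2.7]},{"dp":[0.6,-0.79,0.1],"angular":[0,0,-2.7]},{"dp":[0.6,-0.79,0.1],"angular":[0,0,-2.7]},{"dp":[0.6,-0.79,0.1],"angular":[0,0,-2.7]},{"dp":[0.6,-0.79,0.1],"angular":[0,0,-2.7]},{"dp":[0.6,-0.79,0.1],"angular":[0,0,-2.7]},{"dp":[0.6,-0.79,0],"angular":[0,0,-2.7]},{"dp":[0.6,-0.79,0],"angular":[0,0,-2.7]},{"dp":[0.6,-0.79,0],"angular":[0,0,-2.7]},{"dp":[0.6,-0.79,0],"angular":[0,0,-2.7]},{"dp":[0.6,-0.79,0],"angular":[0,0,-2.7]},{"dp":[0.6,-0.79,0],"angular":[0,0,-2.7]},{"dp":[0.6,-0.79,0],"angular":[0,0,-2.7]},{"dp":[0.6,-0.79,0],"angular":[0,0,-2.7]},{"dp":[0.6,-0.79,0],"angular":[0,0,-2.7]},{"dp":[0.6,-0.79,0],"angular":[0,0,-2.7]}]' 0.65 20
python3 - <<'E'
from station import sense
from scipy.spatial.transform import Rotation as R
s=sense();print(s['tcp_pos'],R.from_quat(s['tool_rot']).as_matrix().round(3),s['finger_gap'])
E
```

```text
t: 2.1
tcp_pos: [0.5537, 0.1192, 0.2524]
tool_rot: [0.589, 0.808, -0.0, -0.0]
force: [0.6, -0.1, 0.6]
finger_gap: 0.351
gripper_force: 0.0
[0.55372135 0.11921138 0.25235807] [[-0.306  0.952 -0.001]
 [ 0.952  0.306  0.   ]
 [ 0.    -0.001 -1.   ]] 0.350936957292538
```

```bash
python3 -m crank '[{"dp":[0.15,0,-0.46],"angular":[0,0,0]},{"dp":[0,0,-0.46],"angular":[0,0,0]},{"dp":[0,0,-0.46],"angular":[0,0,0]},{"dp":[0,0,-0.46],"angular":[0,0,0]},{"dp":[0,0,-0.46],"angular":[0,0,0]},{"dp":[0,0,-0.46],"angular":[0,0,0]},{"dp":[0,0,-0.46],"angular":[0,0,0]},{"dp":[0,0,-0.46],"angular":[0,0,0]},{"dp":[0,0,0],"angular":[0,0,0]}]'
python3 - <<'E'
from station import vision
import cv2
im=vision.snapshot('side')['image'];cv2.imwrite('pics/side1.png',cv2.resize(im[80:300,160:400],None,fx=2.4,fy=2.4))
E
```

```text
t: 3.0
tcp_pos: [0.5552, 0.121, 0.1398]
tool_rot: [0.588, 0.809, -0.002, -0.003]
force: [-0.0, -0.3, 0.7]
finger_gap: 0.351
gripper_force: 0.0
```

View pics/side1.png

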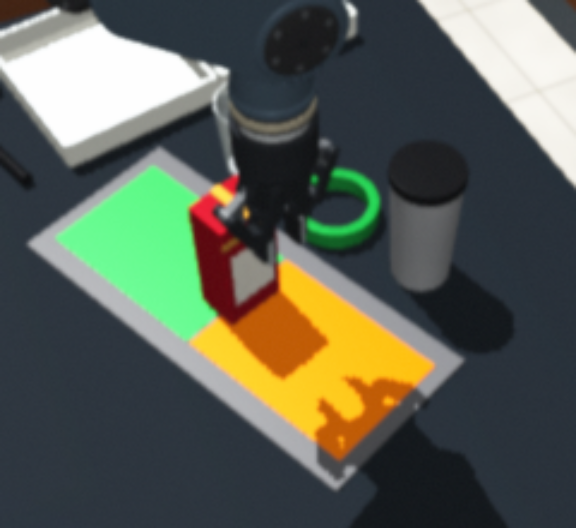

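The open fingertips sit just on the orange side of the carton, near its top at crop (262,240). The carton is untouched and there is clearance all round. Now I'll approach and push along its own y.

```bash
python3 -m crank '[{"dp":[-0.1,0.32,0],"angular":[0,0,0]},{"dp":[-0.1,0.32,0],"angular":[0,0,0]},{"dp":[-0.1,0.32,0],"angular":[0,0,0]},{"dp":[-0.05,0.16,0],"angular":[0,0,0]},{"dp":[-0.05,0.16,0],"angular":[0,0,0]},{"dp":[-0.05,0.16,0],"angular":[0,0,0]},{"dp":[-0.05,0.16,0],"angular":[0,0,0]},{"dp":[-0.05,0.16,0],"angular":[0,0,0]},{"dp":[0,0,0],"angular":[0,0,0]}]'
python3 - <<'E'
from station import vision
import cv2
im=vision.snapshot('side')['image'];cv2.imwrite('pics/side2.png',cv2.resize(im[80:300,160:400],None,fx=2.4,fy=2.4))
E
```

```text
t: 3.95
tcp_pos: [0.5431, 0.1725, 0.1454]
tool_rot: [0.588, 0.809, 0.001, 0.002]
force: [-1.1, -5.0, 12.8]
finger_gap: 0.352
gripper_force: 6.2
```

View pics/side2.png

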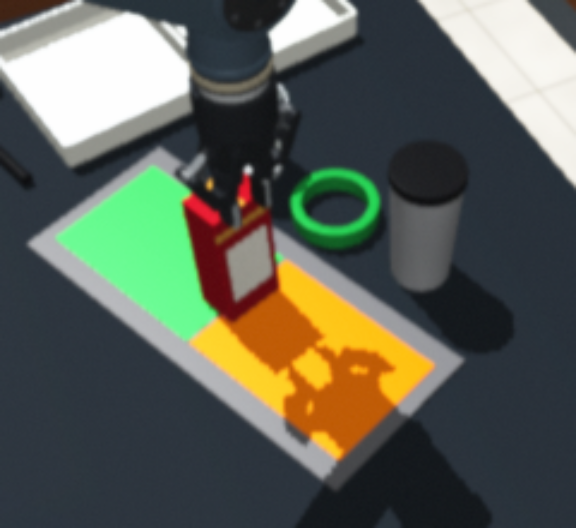

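The carton is tipping towards green with the fingertips on its near top edge. The edge rises as it tips and lifts the tool (Fz 13 N), so I'll follow it upwards while pushing.

```bash
python3 -m crank '[{"dp":[-0.02,0.06,0.15],"angular":[0,0,0]},{"dp":[-0.03,0.1,0.12],"angular":[0,0,0]},{"dp":[-0.05,0.16,0.06],"angular":[0,0,0]},{"dp":[-0.05,0.16,0.06],"angular":[0,0,0]},{"dp":[0,0,0],"angular":[0,0,0]}]'
python3 - <<'E'
from station import vision
import cv2
im=vision.snapshot('side')['image'];cv2.imwrite('pics/side3.png',cv2.resize(im[80:300,160:400],None,fx=2.4,fy=2.4))
E
```

```text
t: 4.5
tcp_pos: [0.5365, 0.1884, 0.154]
tool_rot: [0.588, 0.809, -0.0, -0.0]
force: [0.1, -0.6, -0.0]
finger_gap: 0.346
gripper_force: 0.0
```

View pics/side3.png

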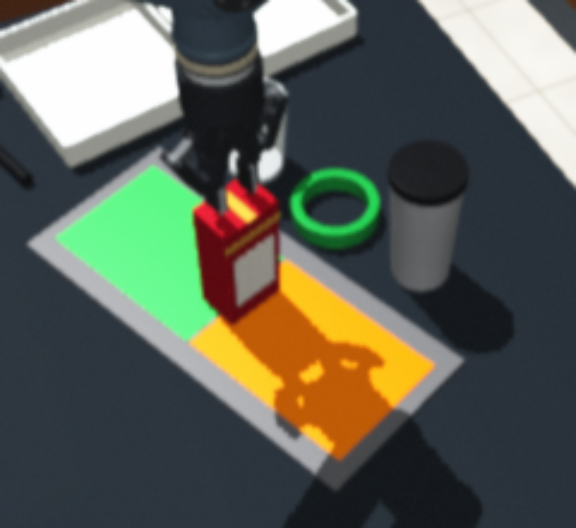

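The fingertips rode over the top edge: they sit higher than I assumed at this opening, and the carton has rocked back upright. I'll lift off, retreat, re-measure and push lower.

```bash
python3 -m crank '[{"dp":[0,0,0.5],"angular":[0,0,0]},{"dp":[0,0,0.5],"angular":[0,0,0]},{"dp":[0.11,-0.35,0],"angular":[0,0,0]},{"dp":[0.11,-0.35,0],"angular":[0,0,0]},{"dp":[0.11,-0.35,0],"angular":[0,0,0]},{"dp":[0.11,-0.35,0],"angular":[0,0,0]},{"dp":[0.11,-0.35,0],"angular":[0,0,0]},{"dp":[0.11,-0.35,0],"angular":[0,0,0]},{"dp":[0,0,0],"angular":[0,0,0]}]'
cat > m.py <<'E'
from station import vision,sense
import cv2,numpy as np,sys
def ray(v,uv,z):
    uv=np.atleast_2d(uv).astype(float);r=np.c_[uv,np.ones(len(uv))]@np.linalg.inv(v['mtx']).T@v['pose'][:3,:3].T
    o=v['pose'][:3,3];return o+r*((z-o[2])/r[:,2])[:,None]
lo,hi,zt=map(float,sys.argv[1:4])
for n in('side','top'):
    v=vision.snapshot(n);cv2.imwrite(f'pics/{n}_{sys.argv[4]}.png',v['image'])
    z=v['range_z'];vv,uu=np.indices(z.shape);P=(np.stack([uu,vv,np.ones_like(uu)],-1)@np.linalg.inv(v['mtx']).T*z[...,None])@v['pose'][:3,:3].T+v['pose'][:3,3]
    H,S,V=cv2.split(cv2.cvtColor(v['image'],cv2.COLOR_BGR2HSV))
    col=(S>120)&((H<35)|(H>165))|((S<60)&(V>120))
    m=(P[...,2]>lo)&(P[...,2]<hi)&col&(np.hypot(P[...,0]-.515,P[...,1]-.23)<.15)
    k,l,st,_=cv2.connectedComponentsWithStats(m.astype(np.uint8));m=l==1+st[1:,4].argmax()
    b=cv2.minAreaRect(ray(v,np.argwhere(m)[:,::-1],zt)[:,:2].astype(np.float32));print(n,m.sum(),np.median(P[m][:,2]),np.round(b[0],4),np.round(b[1],4),b[2])
    np.save(f'{n}.npy',P)
E
python3 m.py .14 .165 .153 up
```

```text
t: 5.45
tcp_pos: [0.5575, 0.1228, 0.1839]
tool_rot: [0.589, 0.808, -0.0, 0.0]
force: [0.1, 0.1, -0.3]
finger_gap: 0.349
gripper_force: 0.0
side 342 0.15433288201690065 [0.5182 0.1853] [0.0429 0.0595] 16.308382034301758
top 504 0.15303517840937542 [0.5224 0.1881] [0.0422 0.0506] 17.631750106811523
```

View pics/side_up.png

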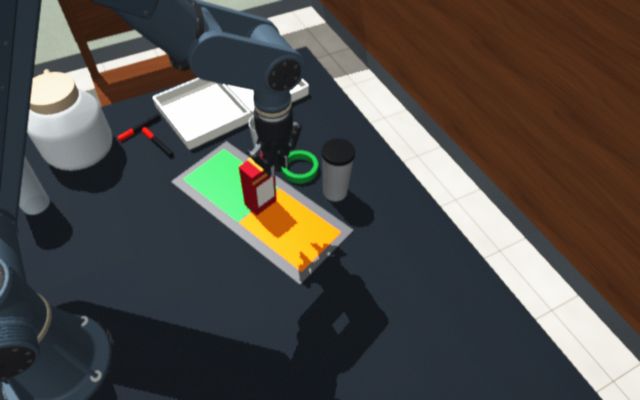

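The carton is upright again at the same pose (0.5357, 0.192, yaw 17.6°). I'll shut the fingers so the tips stand a known 17 mm ahead, then go lower, with tips at about z = 0.115.

```bash
python3 -m crank '[{"dp":[0,0,0],"angular":[0,0,0]},{"dp":[0,0,0],"angular":[0,0,0]},{"dp":[0,0,0],"angular":[0,0,0]},{"dp":[0,0,-0.35],"angular":[0,0,0]},{"dp":[0,0,-0.35],"angular":[0,0,0]},{"dp":[0,0,-0.35],"angular":[0,0,0]},{"dp":[0,0,-0.35],"angular":[0,0,0]},{"dp":[0,0,-0.33],"angular":[0,0,0]},{"dp":[-0.1,0.32,0],"angular":[0,0,0]},{"dp":[-0.1,0.32,0],"angular":[0,0,0]},{"dp":[-0.1,0.32,0],"angular":[0,0,0]},{"dp":[-0.1,0.32,0],"angular":[0,0,0]},{"dp":[-0.05,0.16,0.03],"angular":[0,0,0]},{"dp":[-0.05,0.16,0.03],"angular":[0,0,0]},{"dp":[0,0,0],"angular":[0,0,0]}]' 1 20
python3 - <<'E'
from station import vision
import cv2
im=vision.snapshot('side')['image'];cv2.imwrite('pics/side4.png',cv2.resize(im[80:300,160:400],None,fx=2.4,fy=2.4))
E
```

```text
t: 7.05
tcp_pos: [0.5417, 0.1732, 0.1344]
tool_rot: [0.588, 0.809, 0.0, 0.0]
force: [-0.3, 0.0, -0.2]
finger_gap: 0.002
gripper_force: 0.1
```

View pics/side4.png

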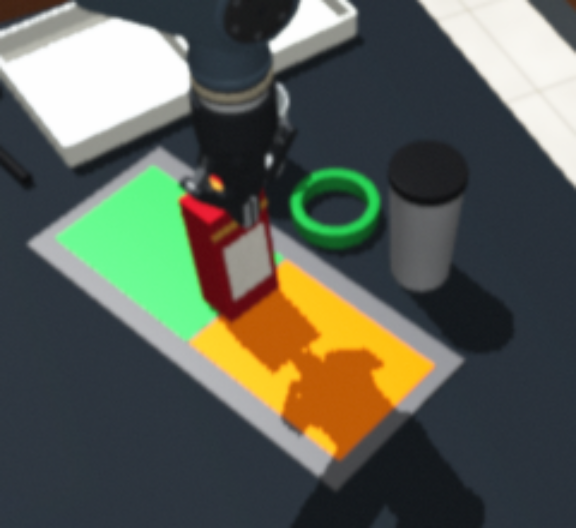

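The fingertips are now below the top edge, at crop (250,215), and the carton leans towards green. I'll keep pushing.

```bash
python3 -m crank '[{"dp":[-0.05,0.16,0.02],"angular":[0,0,0]},{"dp":[-0.05,0.16,0.02],"angular":[0,0,0]},{"dp":[-0.05,0.16,0.02],"angular":[0,0,0]},{"dp":[-0.05,0.16,0.01],"angular":[0,0,0]},{"dp":[-0.05,0.16,0],"angular":[0,0,0]},{"dp":[-0.05,0.16,0],"angular":[0,0,0]},{"dp":[-0.05,0.16,0],"angular":[0,0,0]},{"dp":[0,0,0],"angular":[0,0,0]}]'
python3 - <<'E'
from station import vision
import cv2
im=vision.snapshot('side')['image'];cv2.imwrite('pics/side5.png',cv2.resize(im[80:300,160:400],None,fx=2.4,fy=2.4))
E
```

```text
t: 7.9
tcp_pos: [0.5309, 0.2068, 0.136]
tool_rot: [0.588, 0.809, -0.0, -0.0]
force: [-0.0, 0.7, -0.4]
finger_gap: -0.0
gripper_force: 0.0
```

View pics/side5.png

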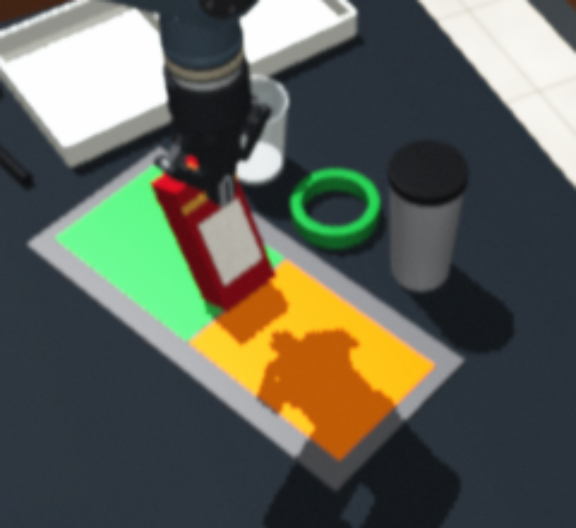

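The carton leans about 0.3 rad, close to its balance point. A little more should do it.

```bash
python3 -m crank '[{"dp":[-0.05,0.16,0],"angular":[0,0,0]},{"dp":[-0.05,0.16,0],"angular":[0,0,0]},{"dp":[-0.05,0.16,0],"angular":[0,0,0]},{"dp":[-0.05,0.16,0],"angular":[0,0,0]},{"dp":[0,0,0],"angular":[0,0,0]},{"dp":[0,0,0],"angular":[0,0,0]},{"dp":[0,0,0],"angular":[0,0,0]},{"dp":[0.1,-0.32,0.5],"angular":[0,0,0]},{"dp":[0.15,-0.5,0.7],"angular":[0,0,0]},{"dp":[0.2,-0.64,0.7],"angular":[0,0,0]},{"dp":[0.2,-0.64,0.7],"angular":[0,0,0]},{"dp":[0.2,-0.64,0.5],"angular":[0,0,0]},{"dp":[0.2,-0.64,0],"angular":[0,0,0]},{"dp":[0.2,-0.64,0],"angular":[0,0,0]},{"dp":[0,0,0],"angular":[0,0,0]}]'
python3 m.py .04 .065 .053 end
```

```text
t: 9.45
tcp_pos: [0.5638, 0.1024, 0.2294]
tool_rot: [0.589, 0.808, 0.0, 0.001]
force: [-0.3, -0.4, 0.1]
finger_gap: -0.0
gripper_force: 0.0
side 1288 0.05493124338237737 [0.5012 0.2917] [0.0761 0.1598] 17.302614212036133
top 1461 0.05335693763612759 [0.4959 0.3151] [0.0685 0.1097] 17.712610244750977
```

View pics/side_end.png

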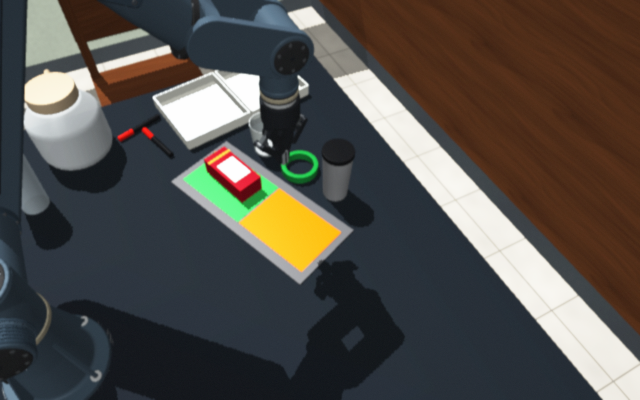

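View pics/top_end.png

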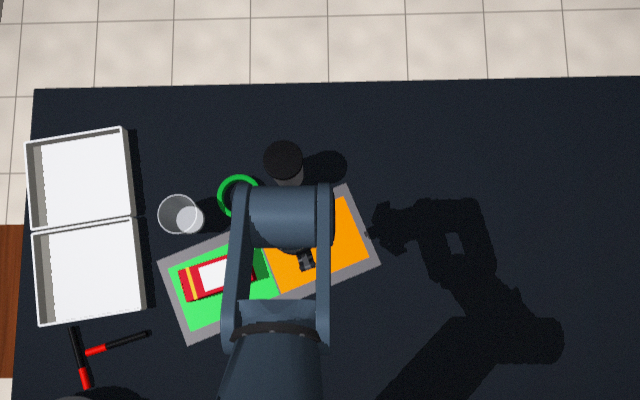

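The carton lies flat with its panel up, top at 0.053 m. Its centre is about 10 mm from the green sheet's centre, leaving at least 20 mm margin on all sides. The bystanders are unmoved and the gripper is clear.

```bash
python3 -c "
from station import order;print(order.sign_off())"
```

```text
the job is handed in; nothing more can be done
None
```

The carton was tipped over where it stood and lies flat on a broad side, entirely on the green sheet with at least 20 mm to spare; the first push slipped over its top edge and it rocked back upright, so it took a second, lower push, and the job was handed in at about 9.5 s with the tumbler, cup and tape roll untouched.

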